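# Run a medal trolley through the counting lane

### The job

Draw the red-pegged bolt so that the trolley of medals starts rolling, and let it run untouched through the green counting gate. Past the gate catch it softly on its sprung blue buffer, without driving the buffer in hard, and keep it standing still there against your fingers for about one second, clear of the end block; then ease it down until its nose rests against the block without bumping, let go, and disturb nothing else on the table.

Things in the scene. Friction and masses are not known exactly. Their poses are not given: they have to be found in the camera images.
- lane: Fixed wooden gravity lane, 620 long, 102 wide inside side walls 12 thick, 18 high over the floor; yellow patch on its lower half. Origin at table height under its middle; x points downhill, y left seen downhill (roughly to the robot), z up. Floor 45 mm above the table at the origin, falling 0.02 rad along +x (height = 0.045 - 0.02 x, in m). Place varies by 80 mm, turned up to 0.17 rad.
- trolley (a joint): Run of the low wooden trolley down the lane in m: about 0 on the bolt at the start, 0.450 against the end block. Nominal 0.8 kg (0.68 to 0.95). Freed, it gains about 0.19 m/s in the first second, less as it speeds up (drag about 0.15 N per m/s): about 0.25 m/s at the gate after 1.5 s; uncaught about 0.38 m/s at the block.
- trolley_mid (a point): Point on the lane floor under the trolley's middle (lane x = run - 0.235). Axes as the lane's. Trolley 110 long, 94 wide, deck 20 high, nose 55 mm ahead of this point; a steel lug on the robot's side, 75 mm from the centre line, 20 to 34 above the lane floor, leans on the bolt. Its load, a grey tray with brass medal stacks, is fixed on the deck, top 55 above the lane floor.
- buffer (a joint): Push-in of the trolley's sprung blue buffer in m: 0 out, 0.034 bottomed. Spring 40 N/m, damping 2 N per m/s; the standing trolley leans it in 4 mm. Over 0.024 counts as a knock: fingers that stand still when the trolley comes push it in about 0.03; riding along and braking at 0.3 m/s2, about 0.014.
- buffer_face (a point): Middle of the downhill face of the blue buffer plate (80 wide, 56 high, from 30 to 86 above the lane floor) across the trolley's front; 90 mm ahead of trolley_mid with the buffer out, 58 above the lane floor. The plate stands 35 mm ahead of the trolley's nose.
- bolt: Loose steel bolt, 80 long, 16 wide, 14 high, 0.15 kg, lying across the lane direction in a guide on a grey bracket on the robot's side at lane x = -0.17; it bars the trolley's lug. Origin under its middle, y as the lane's y. Starts at lane y = 0.093; drawn 25 mm or more along +y (away from the lane) it frees the trolley; after about 49 mm it meets a stop. Slides with about 1 N and stays.
- bolt_peg (a point): Centre of the top of the red peg on the bolt (round, 18 mm diameter, 42 mm tall), 25 mm from the bolt's origin along its +y; 123 mm above the table. The bolt's upper face is 81, the guide's walls 77 above the table. Push or pull it by this peg.
- gate: Green counting gate (light barrier): two posts astride the lane, at lane x -0.06 to -0.03, 66 to 82 mm either side of the centre line, 22 mm thick along the lane, 112 high above the table. Origin at table height between them, axes as the lane's. The trolley runs through between them.
- endblock_face (a point): Point at table height on the centre line in the plane of the rubber face of the low dark end block across the lane, at lane x = 0.27; axes as the lane's. The block's top is 63 above the table (23 above the lane floor): the trolley's nose meets it while buffer and fingers pass above.
- mug: White mug, radius 40 mm, 92 mm tall, at the right; leave alone.
- glue: White glue bottle, radius 24 mm, 130 mm tall, at the left; leave alone.
- tray: Grey parts tray with medals, 160 by 220 by 35 mm, beyond the lane; leave alone.
- tape: Yellow tape ring, radius 45 mm, 25 mm tall, beyond the lane; leave alone.
- driver: Screwdriver lying at the right side of the table; leave alone.
- medal0: Brass medal, radius 20 mm, 5 mm thick, lying at the left; leave alone.
- medal1: Another such medal at the left; leave alone.
- medal2: Another such medal at the right; leave alone.

How it is judged:
On the way, in this order (a step that is already met when the one before it is completed fails the run):
1. the bolt is drawn and the trolley has run through the gate (x of trolley_mid in the frame of gate above 0 m and y of bolt in the frame of lane above 0.11 m).
2. the trolley is kept still, its buffer leaning on the fingers, its nose at least 15 mm short of the end block, for 0.6 s (velocity of joint trolley between -0.03 and 0.03 m/s and value of joint trolley below 0.435 m and value of joint buffer above 0.001 m), for 0.6 s.
At the end, for the whole second after the job is handed in: the trolley's nose is within 10 mm of the end block, at rest, its buffer out again (under 6 mm), the bolt drawn and still in its guide (value of joint trolley above 0.44 m and velocity of joint trolley between -0.02 and 0.02 m/s and value of joint buffer below 0.006 m and y of bolt in the frame of lane above 0.11 m and height (world z) of bolt between 0.055 and 0.08 m and linear speed of bolt below 0.02 m/s); the robot touches nothing.
It fails at once if the robot touches the trolley before its middle has passed the gate (x of trolley_mid in the frame of gate below 0 m and value of joint buffer above 0.006 m).
It fails at once if the trolley is knocked: its buffer is driven in more than 24 mm (value of joint buffer above 0.024 m).
It fails at once if the trolley bumps the end block: faster than 0.12 m/s within 8 mm of it (value of joint trolley above 0.442 m and velocity of joint trolley above 0.12 m/s).
It fails at once if a bystander is moved more than 20 mm (distance of any of mug, glue, tray, tape, driver, medal0, medal1, medal2 from where it was at the start of the episode above 0.02 m).
It also fails if it takes over 42 s, if anything falls off the work surface, if the arm or the gripper's body presses on something with over 40 N, if the wrist force passes 120 N, or if a joint passes its speed limit or range.

### The arm

A 6-joint arm with a two-finger parallel gripper is mounted at the origin on the work surface. World frame = base frame: x ahead of the robot, y to its left, z up, the work surface at z = 0. Lengths are in m, angles in rad, forces in N, time in s.
With the tool pointing down it reaches from about 0.275 to 0.875 m from the base axis. Payload 12.5 kg.
Tool frame: the origin (TCP) lies at the very end of the fingers, on their centre line; the grasp point (between the pads) lies 19 mm behind it; z points along the fingers, y is the line along which they close (so a half turn about z gives the same grasp; the last joint's range is limited). The gripper opens to 85 mm and grips with 20 to 120 N. Pads are 22 mm wide; open, the fingers measure 114 mm over their backs; the gripper's body (76 mm by 85 mm) begins 54 mm behind the grasp point. The pads swing forward as they close: fully open they stand 13 mm farther back than shut.
Start: joints at [-1.33, 0.351, 1.652, -0, 1.139, -0.085], TCP at [0.176, -0.521, 0.231] pointing down, gripper open.
Joint ranges: [-2.75, 2.75], [-0.79, 2.1], [0.01, 2.65], [-1.57, 4.71], [0.07, 3.14], [-2.87, 2.87]. Speed limits (rad/s): [2.22, 2.22, 2.79, 3.14, 3.14, 3.14].

### API

Orientations are given as a 3x3 rotation matrix whose columns are the frame's x, y, z axes.
In Python, from bench import get_obs, cams, job gives the robot as it stands.
- The arm moves only by the tool move_arm, never from a script. Its argument "motion" is a list of rows, each a list of 6 numbers: the shift along the world's x, y, z in units of 2 cm (1.0 is 2 cm), then the turn, a rotation vector about the world's x, y, z in units of 0.1 rad (1.0 is 0.1 rad). A call has 1 to 5 rows; each row shifts and turns the commanded pose from where the row before left it; what a row does not reach is not made up. A row lasts 1/10 s, in which the tool goes at most 50 mm and 8.59 degrees, less where a joint would pass 70% of its speed; a pose out of reach is approached as far as the arm can. A call with a number of a shift or a turn outside -1 to 1 is refused whole. A call with a gripper value outside its range is refused whole. "jaw" is the finger opening in mm, from 0 to 85.4, set as the call begins (left out, the last holds). The fingers move at their own pace and stop on an object; "force" is the grip in N (left out, the last holds). Time passes only in rows, so rows that do not move let the fingers close. It gives the time, the measured TCP pose, the force, the opening and the grip force at its end, in the units of the state.
- get_obs(): the state, without advancing time (a new reading comes with each control period).
- cams.grab_frame(name): name is "scene" or "top" or "wrist"; returns a dict with "img" (420x560x3 uint8, red, green, blue), "z_map" (420x560 float32, m along the optical axis (not along the pixel's ray), 0 where there is no reading), "fovy" (degrees; the focal length in pixels is half the picture's height over the tangent of half this angle, whatever the lens; pixels are square), "cx", "cy" (the principal point, pixels), "k1" (the pictures are not rectified: a ray, as slopes to the right and down, at radius r is drawn at 1 + k1 r^2 times it, then the intrinsics apply), "R" (3x3) and "t" (3): a world point X has camera coordinates R X + t. Camera axes: x right, y down, z forward; pixel columns grow to the right and rows downward; lengths in m; the calibration is good to about 2 mm. A picture is of the moment at which its call begins.
- job.sign_off(): hands the job in; it is judged then, once.
The state is a dict: "clock": time; "q": joint angles; "qd": joint speeds; "joint_torque": joint torques, N m; "tcp_pos": TCP position; "tcp_rot": TCP orientation; "force": force on the tool from outside, world axes, zero at the start; "moment": the same for the moment, N m; "grip_width": finger opening in m; "finger_force": force on a finger pad.
Only numpy, scipy, OpenCV 4.12 (cv2) and the standard library are available. Lean on these libraries where they do the work, as an engineer would, in place of code of your own. Each camera call takes 0.05 s, during which the arm holds its last target. There are 200 camera calls.

## Working session

There is one attempt and no reset: what is moved stays moved. The work goes in short steps, Python scripts to look and compute and a tool call to move; the robot and the scene stay as the last step left them, time stands still between calls to the robot, and variables do not carry over. Pictures are saved under pics/ and viewed, at most 10 in all, crops included, and the job is handed in when it is done.

Besides the shell and the picture viewer there is one more tool, called as a command line: name --pt "numbers of a row" for each row, then --argument value for the rest. move_arm: Moves the arm, as the interface text tells. Its arguments: {"type":"object","properties":{"motion":{"type":"array","items":{"type":"array","items":{"type":"number","minimum":-1,"maximum":1}}},"jaw":{"type":"number"},"force":{"type":"number"}},"required":["motion"]}

```bash
mkdir -p pics; cat > h.py <<'E'
import numpy as np, cv2
from bench import get_obs, cams, job
def K(f):
    F=f["img"].shape[0]/2/np.tan(np.radians(f["fovy"])/2); return F
def grab(n,save=None):
    f=cams.grab_frame(n)
    if save: cv2.imwrite("pics/"+save,f["img"][:,:,::-1])
    np.savez("f_%s.npz"%n,**f); return f
def ray(f,u,v):
    F=K(f); d=np.array([(u-f["cx"])/F,(v-f["cy"])/F]); s=d.copy()
    for _ in range(20): s=d/(1+f["k1"]*(s@s))
    return np.array([s[0],s[1],1.])
def atz(f,u,v,z):  # world point at height z
    R,t=f["R"],f["t"]; c=-R.T@t; w=R.T@ray(f,u,v); return c+w*(z-c[2])/w[2]
def atd(f,u,v):
    d=f["z_map"][int(round(v)),int(round(u))]; return f["R"].T@(ray(f,u,v)*d-f["t"])
E
python3 - <<'E'
from h import *
f=grab("top","top0.png"); grab("scene","scene0.png")
print({k:f[k] for k in("fovy","cx","cy","k1","R","t")}); o=get_obs(); print(o["clock"],o["tcp_pos"],o["tcp_rot"],o["force"])
E
```

```text
{'fovy': 45.88059809156284, 'cx': 294.7346087180706, 'cy': 213.11622739675306, 'k1': 0.029222622924955106, 'R': array([[ 0.02621784, -0.99960261,  0.01035598],
       [-0.98997576, -0.02740077, -0.13855392],
       [ 0.13878263, -0.00661959, -0.99030074]]), 't': array([-0.05514317,  0.62848639,  1.38081431])}
0.1 [ 0.17598866 -0.52079668  0.23084475] [[ 9.47396993e-01  3.20060737e-01 -2.50722741e-04]
 [ 3.20060828e-01 -9.47396506e-01  9.62412576e-04]
 [ 7.04966294e-05 -9.92033308e-04 -9.99999505e-01]] [-1.12762518 -0.32022309 -0.54261139]
```

View pics/top0.png

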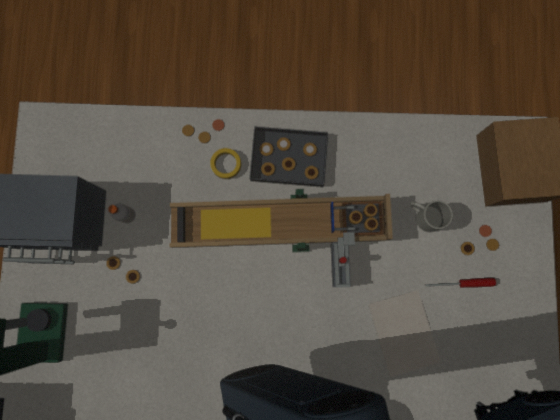

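View pics/scene0.png

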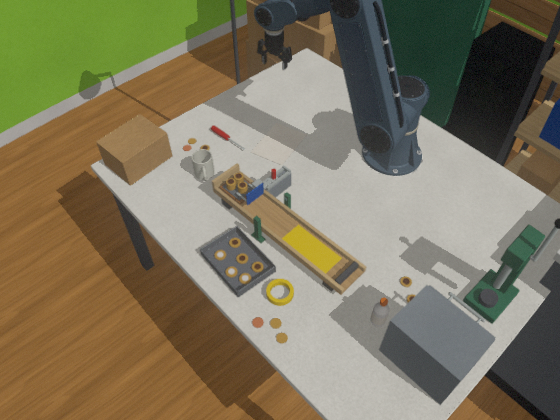

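The top view shows the lane with its block end at about (180,224) on the left and the trolley at about (360,216). The red peg is at about (343,260) and the gate posts at (300,192) and (300,247). Downhill is image-left, which is world +y. I'll enlarge it.

```bash
python3 - <<'E'
from h import *
im=cv2.imread("pics/top0.png")[180:295,165:400]
im=cv2.resize(im,None,fx=3.4,fy=3.4,interpolation=cv2.INTER_CUBIC); im=cv2.convertScaleAbs(im,alpha=1.5,beta=15)
cv2.imwrite("pics/c.png",im)
f=dict(np.load("f_top.npz")); img=f["img"].astype(int)
r,g,b=img[...,0],img[...,1],img[...,2]
def blob(m,box):
    y0,y1,x0,x1=box; v,u=np.nonzero(m[y0:y1,x0:x1]); return u.mean()+x0,v.mean()+y0,len(u)
u,v,n=blob((r>110)&(g<60)&(b<70),(245,280,325,360)); print("peg",u,v,n,atz(f,u,v,.123),atd(f,u,v))
u,v,n=blob((b>r+30)&(b>g+15),(190,250,320,345)); print("buf",u,v,n,atd(f,u,v))
E
```

```text
<stdin>:8: RuntimeWarning: Mean of empty slice.
  ret = ret.dtype.type(ret / rcount)
Traceback (most recent call last):
  File "h.py", line 16, in atd
    d=f["z_map"][int(round(v)),int(round(u))]; return f["R"].T@(ray(f,u,v)*d-f["t"])
                     ~~~~~^^^
ValueError: cannot convert float NaN to integer
```

View pics/c.png

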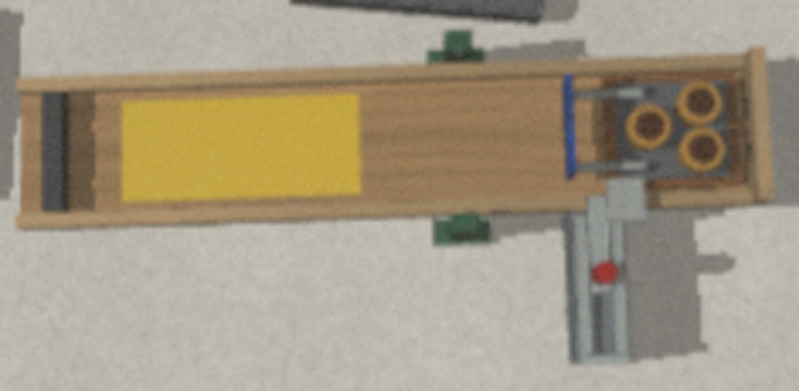

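The crop shows these points (crop pixels):
- peg top at (605,272)
- buffer plate top edge from (570,75) to (570,178)
- block face from (69,92) to (69,210)
- lane outer wall edges from (18,82) to (750,50) and from (18,228) to (770,200)

```bash
python3 - <<'E'
from h import *
f=dict(np.load("f_top.npz"))
P=lambda a,b,z:atz(f,164.65+a/3.4,179.65+b/3.4,z)
for n,a,b,z in [("peg",605,272,.123),("bufA",569,75,.1335),("bufB",571,178,.1335),("blkA",69,92,.063),("blkB",69,210,.063),
 ("u0",18,80,.057),("u1",750,49,.069),("l0",18,229,.057),("l1",770,203,.069),("gA",458,40,.112),("gB",463,225,.112)]:
    p=P(a,b,z); d=atd(f,164.65+a/3.4,179.65+b/3.4); print(n,p.round(4),d.round(4))
E
```

```text
peg [ 0.4965 -0.169   0.123 ] [ 0.4964 -0.1689  0.1242]
bufA [ 0.6511 -0.1374  0.1335] [ 0.6511 -0.1374  0.1335]
bufB [ 0.569  -0.1402  0.1335] [ 0.5722 -0.1428  0.1029]
blkA [0.6368 0.2728 0.063 ] [0.6386 0.2755 0.0503]
blkB [0.5386 0.2672 0.063 ] [0.5401 0.2714 0.0432]
u0 [0.6466 0.317  0.057 ] [0.6459 0.3158 0.0619]
u1 [ 0.688  -0.2934  0.069 ] [ 0.6823 -0.2876  0.0995]
l0 [0.5223 0.3094 0.057 ] [0.5222 0.309  0.0586]
l1 [ 0.5595 -0.31    0.069 ] [ 0.557  -0.3045  0.0959]
gA [ 0.6808 -0.0489  0.112 ] [ 0.68   -0.0488  0.1162]
gB [ 0.5313 -0.0566  0.112 ] [ 0.5313 -0.0566  0.1116]
```

move_arm --pt "1 1 0 0 0 -0.87" --pt "1 1 0 0 0 -0.87" --pt "1 1 0 0 0 -0.87" --pt "1 1 0 0 0 0" --pt "1 1 0 0 0 0" --jaw 0

```text
clock: 0.6
tcp_pos: [0.2766, -0.42, 0.2311]
tcp_rot: [[0.998, 0.064, -0.0], [0.064, -0.998, 0.0], [-0.0, -0.0, -1.0]]
force: [0.3, -0.5, 0.5]
grip_width: 0.0121
finger_force: 0.0
```

move_arm --pt "1 1 0 0 0 0" --pt "1 1 0 0 0 0" --pt "1 1 0 0 0 0" --pt "1 1 0 0 0 0" --pt "1 1 0 0 0 0"

```text
clock: 1.1
tcp_pos: [0.3767, -0.32, 0.2311]
tcp_rot: [[0.998, 0.065, -0.0], [0.065, -0.998, 0.0], [-0.0, -0.0, -1.0]]
force: [-0.2, -0.0, 0.6]
grip_width: 0.0001
finger_force: 0.0
```

move_arm --pt "1 1 0 0 0 0" --pt "1 1 0 0 0 0" --pt "1 1 0 0 0 0" --pt "1 1 0 0 0 0" --pt "1 1 0 0 0 0"

```text
clock: 1.6
tcp_pos: [0.4766, -0.22, 0.231]
tcp_rot: [[0.998, 0.065, -0.0], [0.065, -0.998, 0.0], [-0.0, -0.0, -1.0]]
force: [0.1, 0.5, 0.1]
grip_width: 0.0
finger_force: 0.0
```

```bash
cat >> h.py <<'E'
O=np.array([.6033,.005]); ex=np.array([-.0638,.998]); ey=np.array([-.998,-.0638])
def lane(p): d=np.asarray(p)[...,:2]-O; return np.stack([d@ex,d@ey],-1)
def cloud(f):
    F=K(f); v,u=np.mgrid[150:300,120:420]; z=f["z_map"][150:300,120:420]
    p=np.stack([u.ravel(),v.ravel()],-1).astype(np.float64)[:,None]
    Km=np.array([[F,0,f["cx"]],[0,F,f["cy"]],[0,0,1.]])
    n=cv2.undistortPoints(p,Km,np.array([float(f["k1"]),0,0,0]))[:,0]; zz=z.ravel()
    X=(np.c_[n*zz[:,None],zz]-f["t"])@f["R"]; X=X[zz>0]; L=lane(X); h=X[:,2]-(.045-.02*L[:,0]); return L,h
def trol(f):
    L,h=cloud(f); m=(abs(L[:,1])<.03)&(h>.025)&(h<.062)&(L[:,0]>-.29)&(L[:,0]<.24)
    q=(abs(L[:,1])<.035)&(h>.07)&(h<.092)
    a=np.sort(L[m,0]); b=np.sort(L[q,0])
    return a[[5,len(a)//2,-5]].round(4),len(a),(b[[0,len(b)//2,-1]].round(4) if len(b) else None),len(b)
E
python3 - <<'E'
from h import *
f=dict(np.load("f_top.npz")); print(trol(f)); L,h=cloud(f)
m=(abs(L[:,1])<.03)&(h>.015)
print(np.histogram(L[m,0],bins=np.arange(-.3,.29,.02)))
print(get_obs()["tcp_pos"],get_obs()["tcp_rot"],get_obs()["clock"],get_obs()["grip_width"])
E
```

```text
(array([-0.2778, -0.2309, -0.1422]), 578, array([-0.1468, -0.1438, -0.1414]), 53)
(array([136, 111, 159, 158, 155, 168,  38,  81,   0,   0,   0,   0,   0,
         0,   0,   0,   0,   0,   0,   0,   0,   0,   0,   0,   0,   0,
         0,   0,  89]), array([-3.00000000e-01, -2.80000000e-01, -2.60000000e-01, -2.40000000e-01,
       -2.20000000e-01, -2.00000000e-01, -1.80000000e-01, -1.60000000e-01,
       -1.40000000e-01, -1.20000000e-01, -1.00000000e-01, -8.00000000e-02,
       -6.00000000e-02, -4.00000000e-02, -2.00000000e-02,  2.77555756e-16,
        2.00000000e-02,  4.00000000e-02,  6.00000000e-02,  8.00000000e-02,
        1.00000000e-01,  1.20000000e-01,  1.40000000e-01,  1.60000000e-01,
        1.80000000e-01,  2.00000000e-01,  2.20000000e-01,  2.40000000e-01,
        2.60000000e-01,  2.80000000e-01]))
[ 0.47663623 -0.22002809  0.23103857] [[ 9.97898378e-01  6.47965663e-02 -4.82317354e-04]
 [ 6.47967019e-02 -9.97898449e-01  2.70960669e-04]
 [-4.63746419e-04 -3.01643786e-04 -9.99999847e-01]] 1.6 3.990914430847177e-05
```

move_arm --pt "0.8 0.9 0 0 0 0" --pt "0.8 0.9 0 0 0 0" --pt "0.8 0.8 0 0 0 0" --pt "0 0 -1 0 0 0" --pt "0 0 -1 0 0 0"

```text
clock: 2.1
tcp_pos: [0.5245, -0.1684, 0.1907]
tcp_rot: [[0.998, 0.066, 0.001], [0.066, -0.998, -0.0], [0.0, 0.0, -1.0]]
force: [0.0, 0.3, -0.9]
grip_width: 0.0005
finger_force: 0.0
```

move_arm --pt "0 0 -1 0 0 0" --pt "0 0 -1 0 0 0" --pt "0 0 0 0 0 0"

```text
clock: 2.4
tcp_pos: [0.5226, -0.1685, 0.1488]
tcp_rot: [[0.998, 0.065, -0.005], [0.065, -0.998, 0.002], [-0.004, -0.002, -1.0]]
force: [-0.1, -0.5, -0.0]
grip_width: -0.0002
finger_force: 0.0
```

```bash
python3 - <<'E'
from h import *
f=grab("wrist","w0.png"); o=get_obs(); print(o["tcp_pos"],lane(o["tcp_pos"]),o["force"])
E
```

```text
[ 0.52345325 -0.16878207  0.15047627] [-0.16834028  0.09077436] [0.4009061  0.6668473  0.99733078]
```

View pics/w0.png

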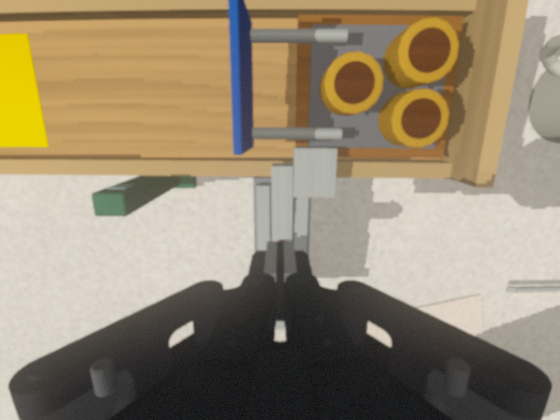

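The wrist view shows the fingers at about (280,260) over the bolt, which runs along (285,200). The lug plate is at (315,172) and the gate post at (125,195). I'll descend inside the peg and start the push.

move_arm --pt "0 0 -1 0 0 0" --pt "0 0 -1 0 0 0" --pt "0 0 -0.6 0 0 0" --pt "0 0 0 0 0 0"

```text
clock: 2.85
tcp_pos: [0.5237, -0.1689, 0.0987]
tcp_rot: [[0.998, 0.065, -0.001], [0.065, -0.998, 0.001], [-0.001, -0.001, -1.0]]
force: [-0.1, -0.2, 0.4]
grip_width: 0.0
finger_force: 0.0
```

move_arm --pt "-0.4 -0.03 0 0 0 0" --pt "-0.4 -0.03 0 0 0 0" --pt "0 0 0 0 0 0"

```text
clock: 3.15
tcp_pos: [0.5073, -0.1704, 0.1001]
tcp_rot: [[0.998, 0.064, 0.0], [0.064, -0.998, -0.0], [0.0, 0.0, -1.0]]
force: [0.1, -0.5, 0.3]
grip_width: -0.0001
finger_force: 0.0
```

```bash
python3 - <<'E'
from h import *
f=grab("top"); s=grab("scene")
o=get_obs(); print(o["clock"],o["tcp_pos"],lane(o["tcp_pos"]),o["force"],trol(f))
for n,g in(("top",f),("scene",s)):
    im=g["img"].astype(int); m=(im[...,0]>90)&(im[...,1]<.5*im[...,0])&(im[...,2]<.5*im[...,0])
    box=(240,285,320,360) if n=="top" else (160,200,255,290)
    v,u=np.nonzero(m[box[0]:box[1],box[2]:box[3]]); print(n,len(u), u.size and (u.mean()+box[2],v.mean()+box[0]))
a=f["img"][170:300,250:400,::-1]; b=s["img"][130:240,200:350,::-1]
cv2.imwrite("pics/d.png",cv2.resize(np.hstack([a[:110],b]),None,fx=2.6,fy=2.6,interpolation=cv2.INTER_CUBIC))
E
```

```text
3.25 [ 0.50803629 -0.1704295   0.09994586] [-0.16900081  0.10626559] [0.24091686 0.00640937 0.44910368] (array([-0.2757, -0.2333, -0.1411]), 577, array([-0.146 , -0.1424, -0.1403]), 47)
top 0 0
scene 13 (np.float64(276.0769230769231), np.float64(174.3846153846154))
```

View pics/d.png

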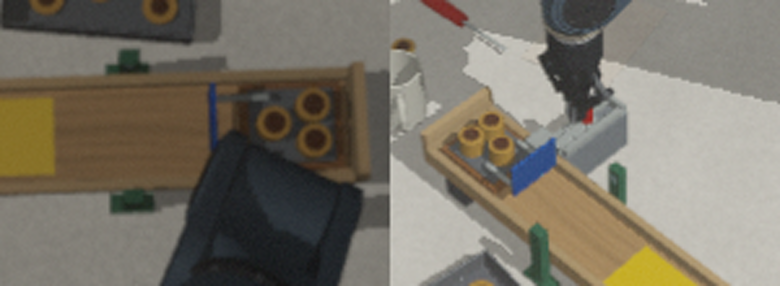

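The scene crop shows the fingers against the red peg at scene (276,174), with the trolley still held. I'll check how far the peg has moved.

```bash
python3 - <<'E'
from h import *
s=dict(np.load("f_scene.npz"))
for im in (cv2.imread("pics/scene0.png")[:,:,::-1].astype(int),s["img"].astype(int)):
    m=(im[...,0]>90)&(im[...,1]<.5*im[...,0])&(im[...,2]<.5*im[...,0])
    v,u=np.nonzero(m[155:200,255:295]); u=u+255;v=v+155
    print(len(u),u.min(),u.max(),v.min(),v.max(),lane(atz(s,u.mean(),v.mean(),.107)),lane(atz(s,u[v==v.min()].mean(),v.min(),.123)))
E
```

```text
33 272 275 169 178 [-0.16513681  0.11493281] [-0.17019414  0.117423  ]
13 274 277 172 176 [-0.15400775  0.11659953] [-0.1505128   0.11543897]
```

move_arm --pt "-0.75 -0.05 0 0 0 0" --pt "-0.75 -0.05 0 0 0 0" --pt "0 1 0 0 0 0" --pt "0 1 0 0 0 0" --pt "0 1 0 0 0 0"

```text
clock: 3.75
tcp_pos: [0.4782, -0.1117, 0.0996]
tcp_rot: [[0.998, 0.064, 0.001], [0.064, -0.998, -0.0], [0.001, 0.0, -1.0]]
force: [-0.0, 0.8, 0.6]
grip_width: 0.0003
finger_force: 0.0
```

move_arm --pt "0 1 0 0 0 0" --pt "0 1 0 0 0 0" --pt "0 1 0 0 0 0" --pt "1 1 0 0 0 0" --pt "1 1 0 0 0 0"

```text
clock: 4.25
tcp_pos: [0.5187, -0.0114, 0.0997]
tcp_rot: [[0.998, 0.065, 0.001], [0.065, -0.998, -0.0], [0.001, 0.0, -1.0]]
force: [-0.9, -0.4, -0.0]
grip_width: 0.0001
finger_force: 0.0
```

```bash
python3 - <<'E'
from h import *
f=grab("top","t1.png")
o=get_obs(); print(o["clock"],o["tcp_pos"],lane(o["tcp_pos"]),o["force"],trol(f))
E
```

```text
4.3 [ 0.52153445 -0.00929959  0.10004749] [-0.00905435  0.08251434] [-0.44261532  1.2107392   1.06872467] (array([-0.1968, -0.1527, -0.0758]), 555, array([-0.0664, -0.0638, -0.0616]), 42)
```

move_arm --pt "1 1 0 0 0 0" --pt "1 1 0 0 0 0" --pt "1 1 0 0 0 0" --pt "0.9 1 0 0 0 0"

```text
clock: 4.7
tcp_pos: [0.5971, 0.0687, 0.0996]
tcp_rot: [[0.998, 0.065, 0.001], [0.065, -0.998, 0.0], [0.001, 0.0, -1.0]]
force: [-0.5, -0.6, -0.3]
grip_width: 0.0003
finger_force: 0.0
```

```bash
python3 - <<'E'
from h import *
f=grab("top","t2.png")
o=get_obs(); print(o["clock"],o["tcp_pos"],lane(o["tcp_pos"]),o["force"],trol(f))
E
```

```text
4.75 [0.59917886 0.07113316 0.09980848] [ 0.06626382 -0.0001064 ] [-2.7174991   2.19982411  1.25705875] (array([-0.1071, -0.0642,  0.0021]), 540, None, 0)
```

move_arm --pt "-0.04 0.7 0 0 0 0" --pt "-0.06 1 0 0 0 0" --pt "-0.06 1 0 0 0 0" --pt "-0.06 1 0 0 0 0" --pt "-0.06 0.9 0 0 0 0"

```text
clock: 5.25
tcp_pos: [0.5898, 0.1609, 0.0994]
tcp_rot: [[0.998, 0.065, -0.0], [0.065, -0.998, 0.0], [-0.0, -0.0, -1.0]]
force: [0.2, 0.3, -0.3]
grip_width: 0.0003
finger_force: 0.1
```

move_arm --pt "-0.05 0.78 0 0 0 0" --pt "-0.04 0.66 0 0 0 0" --pt "-0.03 0.54 0 0 0 0" --pt "-0.03 0.42 0 0 0 0" --pt "-0.02 0.3 0 0 0 0"

```text
clock: 5.75
tcp_pos: [0.587, 0.2143, 0.0992]
tcp_rot: [[0.998, 0.065, -0.0], [0.065, -0.998, -0.0], [-0.0, 0.0, -1.0]]
force: [0.7, 0.0, 0.7]
grip_width: 0.0001
finger_force: 0.2
```

move_arm --pt "-0.01 0.2 0 0 0 0" --pt "-0.01 0.1 0 0 0 0" --pt "0 0.04 0 0 0 0" --pt "0 0 0 0 0 0" --pt "0 0 0 0 0 0"

```text
clock: 6.25
tcp_pos: [0.5867, 0.2203, 0.0993]
tcp_rot: [[0.998, 0.064, -0.0], [0.064, -0.998, -0.0], [-0.0, 0.0, -1.0]]
force: [-0.0, -0.1, 0.1]
grip_width: 0.0002
finger_force: 0.1
```

```bash
python3 - <<'E'
from h import *
f=grab("top","t3.png");s=grab("scene","s3.png")
o=get_obs(); print(o["clock"],o["tcp_pos"],lane(o["tcp_pos"]),o["force"],trol(f))
cv2.imwrite("pics/e.png",cv2.resize(np.hstack([f["img"][160:300,150:400],s["img"][150:290,200:400]])[:,:,::-1],None,fx=1.7,fy=1.7,interpolation=cv2.INTER_CUBIC))
E
```

```text
6.35 [0.58670321 0.22033733 0.09929608] [0.21596553 0.00282507] [-0.23939847 -0.01075087 -0.14106797] (array([0.0708, 0.1123, 0.182 ]), 546, None, 0)
```

View pics/e.png

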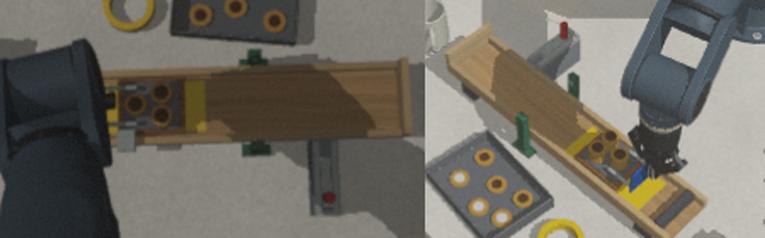

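The trolley is through the gate and leaning its blue plate on the fingers, at about (640,178) in the crop. The bolt is drawn and the peg is at (328,197). The run is about 0.347. Now I'll hold it still there.

move_arm --pt "0 0 0 0 0 0" --pt "0 0 0 0 0 0" --pt "0 0 0 0 0 0" --pt "0 0 0 0 0 0" --pt "0 0 0 0 0 0"

```text
clock: 6.85
tcp_pos: [0.5867, 0.2206, 0.0993]
tcp_rot: [[0.998, 0.065, -0.0], [0.065, -0.998, 0.0], [0.0, -0.0, -1.0]]
force: [0.2, 0.3, 0.4]
grip_width: 0.0003
finger_force: 0.1
```

```bash
python3 - <<'E'
from h import *
print(trol(grab("top")))
E
```

```text
(array([0.0709, 0.1126, 0.1841]), 553, None, 0)
```

move_arm --pt "0 0 0 0 0 0" --pt "0 0 0 0 0 0" --pt "0 0 0 0 0 0" --pt "0 0 0 0 0 0" --pt "0 0 0 0 0 0"

```text
clock: 7.4
tcp_pos: [0.5867, 0.2205, 0.0993]
tcp_rot: [[0.998, 0.065, 0.0], [0.065, -0.998, 0.0], [0.0, -0.0, -1.0]]
force: [-0.3, 0.2, 0.4]
grip_width: 0.0
finger_force: 0.1
```

move_arm --pt "0 0 0 0 0 0" --pt "0 0 0 0 0 0" --pt "0 0 0 0 0 0" --pt "0 0 0 0 0 0" --pt "0 0 0 0 0 0"

```text
clock: 7.9
tcp_pos: [0.5866, 0.2206, 0.0993]
tcp_rot: [[0.998, 0.065, -0.0], [0.065, -0.998, -0.0], [-0.0, 0.0, -1.0]]
force: [-0.1, -0.2, -0.2]
grip_width: -0.0001
finger_force: 0.1
```

```bash
python3 - <<'E'
from h import *
print(trol(grab("top")),get_obs()["clock"])
E
```

```text
(array([0.0703, 0.1125, 0.1831]), 561, None, 0) 7.95
```

move_arm --pt "-0.01 0.1 0 0 0 0" --pt "-0.01 0.2 0 0 0 0" --pt "-0.02 0.3 0 0 0 0" --pt "-0.02 0.3 0 0 0 0" --pt "-0.02 0.3 0 0 0 0"

```text
clock: 8.45
tcp_pos: [0.585, 0.2453, 0.0992]
tcp_rot: [[0.998, 0.065, -0.0], [0.065, -0.998, 0.0], [-0.0, -0.0, -1.0]]
force: [0.4, 0.1, 0.2]
grip_width: -0.0002
finger_force: 0.0
```

move_arm --pt "-0.02 0.3 0 0 0 0" --pt "-0.02 0.3 0 0 0 0" --pt "-0.02 0.3 0 0 0 0" --pt "-0.02 0.3 0 0 0 0" --pt "-0.02 0.3 0 0 0 0"

```text
clock: 8.95
tcp_pos: [0.583, 0.2751, 0.0993]
tcp_rot: [[0.998, 0.065, -0.0], [0.065, -0.998, 0.0], [-0.0, -0.0, -1.0]]
force: [0.2, 0.2, -0.4]
grip_width: -0.0001
finger_force: 0.1
```

move_arm --pt "-0.02 0.3 0 0 0 0" --pt "-0.02 0.3 0 0 0 0" --pt "-0.02 0.3 0 0 0 0" --pt "-0.02 0.25 0 0 0 0" --pt "-0.01 0.2 0 0 0 0"

```text
clock: 9.45
tcp_pos: [0.5812, 0.302, 0.0993]
tcp_rot: [[0.998, 0.065, -0.0], [0.065, -0.998, 0.0], [-0.0, -0.0, -1.0]]
force: [0.1, -0.1, -0.1]
grip_width: -0.0001
finger_force: 0.1
```

move_arm --pt "-0.01 0.15 0 0 0 0" --pt "-0.01 0.15 0 0 0 0" --pt "-0.01 0.15 0 0 0 0" --pt "-0.01 0.15 0 0 0 0" --pt "-0.01 0.15 0 0 0 0"

```text
clock: 9.95
tcp_pos: [0.5803, 0.3167, 0.0993]
tcp_rot: [[0.998, 0.065, 0.0], [0.065, -0.998, -0.0], [-0.0, 0.0, -1.0]]
force: [0.3, -0.4, 0.4]
grip_width: 0.0002
finger_force: 0.0
```

```bash
python3 - <<'E'
from h import *
print(trol(grab("top")),get_obs()["clock"],lane(get_obs()["tcp_pos"]),get_obs()["force"])
E
```

```text
(array([0.1665, 0.1983, 0.2397]), 458, array([0.2939, 0.2948, 0.2952]), 9) 10.0 [0.31300225 0.00313393] [-0.33205216  0.84749214 -0.66394876]
```

move_arm --pt "-0.01 0.15 0 0 0 0" --pt "-0.01 0.15 0 0 0 0" --pt "-0.01 0.15 0 0 0 0" --pt "-0.01 0.15 0 0 0 0" --pt "-0.01 0.15 0 0 0 0"

```text
clock: 10.5
tcp_pos: [0.5792, 0.3318, 0.0993]
tcp_rot: [[0.998, 0.065, -0.0], [0.065, -0.998, 0.0], [-0.0, -0.0, -1.0]]
force: [0.0, 0.0, 0.1]
grip_width: -0.0001
finger_force: 0.0
```

move_arm --pt "-0.02 0.3 0 0 0 0" --pt "-0.02 0.3 0 0 0 0" --pt "-0.03 0.5 0 0 0 0" --pt "-0.03 0.5 0 0 0 0" --pt "0 0 0 0 0 0"

```text
clock: 11.0
tcp_pos: [0.577, 0.3651, 0.0992]
tcp_rot: [[0.998, 0.066, 0.0], [0.066, -0.998, 0.0], [0.0, -0.0, -1.0]]
force: [0.1, 0.1, -0.2]
grip_width: 0.0
finger_force: 0.0
```

```bash
python3 - <<'E'
from h import *
print(trol(grab("top")),get_obs()["clock"],lane(get_obs()["tcp_pos"]),get_obs()["force"])
E
```

```text
(array([0.172 , 0.2017, 0.2393]), 439, array([0.3006, 0.3035, 0.3073]), 84) 11.05 [0.36031305 0.00330151] [0.56901198 0.47485364 1.01893962]
```

move_arm --pt "0 0 1 0 0 0" --pt "0 0 1 0 0 0" --pt "0 0 1 0 0 0" --pt "0 0 1 0 0 0" --pt "0 0 1 0 0 0"

```text
clock: 11.55
tcp_pos: [0.5772, 0.3632, 0.2001]
tcp_rot: [[0.998, 0.064, -0.0], [0.064, -0.998, -0.0], [-0.0, 0.0, -1.0]]
force: [-0.2, -0.3, 0.0]
grip_width: 0.0002
finger_force: 0.0
```

move_arm --pt "-1 0 0 0 0 0" --pt "-1 0 0 0 0 0" --pt "-1 0 0 0 0 0" --pt "-1 0 0 0 0 0" --pt "-1 0 0 0 0 0"

```text
clock: 12.05
tcp_pos: [0.4765, 0.3632, 0.1993]
tcp_rot: [[0.998, 0.065, 0.0], [0.065, -0.998, -0.0], [0.0, 0.0, -1.0]]
force: [-0.2, 0.8, 0.5]
grip_width: 0.0001
finger_force: 0.0
```

```bash
python3 - <<'E'
from h import *
f=grab("top","t9.png");s=grab("scene")
print(trol(f),get_obs()["clock"])
cv2.imwrite("pics/g.png",cv2.resize(np.hstack([f["img"][100:330,90:380],s["img"][130:360,200:450]])[:,:,::-1],None,fx=1.45,fy=1.45,interpolation=cv2.INTER_CUBIC))
E
```

```text
(array([0.1715, 0.2012, 0.2397]), 425, array([0.3013, 0.3033, 0.307 ]), 78) 12.15
```

View pics/g.png

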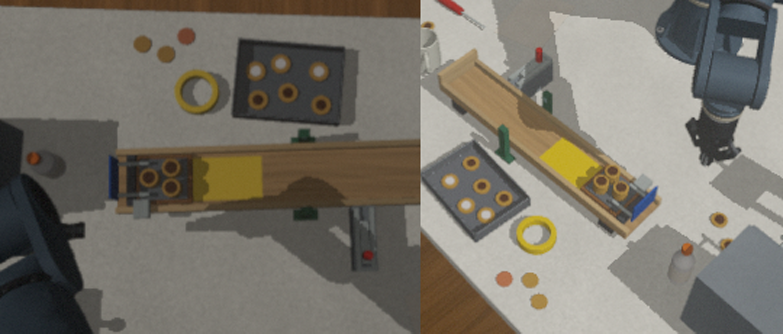

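The trolley rests against the block with its plate out at crop (113,177), a run of about 0.449. The bolt is drawn, with the peg at (368,256). The arm is clear and the bystanders are in place, so I'll hand it in.

```bash
python3 -c "
from bench import job; print(job.sign_off())"
```

```text
the job is handed in; nothing more can be done
None
```

I drew the bolt, let the trolley run untouched through the gate, caught it on its buffer, held it still for about 1.5 s and eased it down to rest at the end block. I signed the job off at about 12 s with the arm clear; no verdict came back, and peak buffer push-in was never measured directly.

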